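# Carry a welded bracket to the chill plate with locking pliers

### The job

Squeeze the locking pliers shut over centre so that they lock on the freshly welded bracket, then use them to lift it and set it down flat, fully on the copper chill plate, without ever touching the bracket itself. Let go of the pliers while they are still locked, then flick their release lever so that they spring wide open and leave the bracket standing free on the plate. Leave the other things on the table where they are.

Things in the scene. Friction and masses are not known exactly. Their poses are not given: they have to be found in the camera images.
- pliers: fixed half of plain steel locking pliers, 175 mm long, 0.36 kg (balanced at x = -47), lying flat, open jaws astride the bracket's web. Hinges turn about z: they squeeze in the horizontal plane. Origin: underside, below the jaw hinge; x to the jaw tips, y to the fixed handle, z up. Fixed handle 18 mm tall, outer face from (-20, 18) to (-100, 24) mm, ending in a knob at x -120 to -132, y 12 to 25
- pliers_jaw: moving jaw of the pliers, on the -y side of the web; carries squeeze handle and release lever. Origin at the jaw hinge. Both jaws are 10 mm tall (4 to 14 mm above the pliers' underside) and grip at x 14 to 36 mm of pliers; fixed jaw face at y = 3
- pliers_link (a joint): angle (rad) of the toggle link between the handles: 0 fully open, grows as the handles are squeezed, 0.67 dead centre, 0.76 or a little more over centre against a firm stop = locked; then it stays when let go and the jaws keep about 20 N on the web. A light spring opens the pliers wide, in about a second, whenever they are not locked
- pliers_grip (a point): (-52, -10, 9) mm in the frame of pliers: midway between the outer faces of the open handles, where to squeeze (10 to 15 N). Width there over both handles: 60 mm open, 41 mm locked (middle then at y = -0.4). Squeeze handle, 18 mm tall, outer face: open through (-26, -26), (-46, -37), (-69, -49), tail (-102, -84); locked through (-52, -21), (-80, -22), splaying to y = -40 at x -110 to -138
- pliers_release (a point): middle of the release lever's tail: a steel tongue 23 x 13 x 4.5 mm (along x, z, y), upright, 3 to 16 mm above the pliers' underside, on the inner side of the squeeze handle at its tail. Locked: at (-123, -19, 9) mm of pliers, 28 mm clear of the fixed handle's knob. Pressed 9 mm towards the squeeze handle (about 10 N) it unlocks the toggle; let go, the pliers spring wide open
- pliers_tail (a point): middle of the squeeze handle's tail (9 mm thick), straight across from the release tongue and 15.5 mm from pliers_release when locked, towards -y of pliers. Pinching tongue and handle together works the lever: 22 mm over both when locked, 14 mm with the tongue pressed home. On opening, the tail swings out about 45 mm to -y
- bracket: freshly welded aluminium bracket, about 0.08 kg: base plate 60 x 50 x 4 mm (x, y, z) with an upright web 6 mm thick, 4 to 30 mm above its underside, on the middle line from x = +15 to -60 mm, so sticking out 30 mm past the base towards the pliers. Origin: middle of the base's underside, z up. At first the pliers' origin is about 74 mm away along the bracket's -x, the two pointing the same way
- chill_plate: copper chill plate fixed on the table, 160 x 150 x 3 mm (x, y, z); origin in the middle of its underside, top 3 mm above the table. It lies on the other side of the table from the bracket, left or right
- setup_block: bystander: steel setup block with holes, 50 x 25 x 50 mm, standing between bracket and chill plate; origin under its middle
- brush: bystander: hand brush lying beyond the work places, on the left
- wipes_jar: bystander: white jar, 72 mm across, 110 mm tall, at the left
- driver: bystander: screwdriver 170 mm long, at the left
- goggles: bystander: laser goggles, 150 mm wide, at the right
- step_block: bystander: stepped steel clamping block, 72 x 30 x 43 mm, at the right
- coupon_tray: bystander: shallow steel tray, 90 x 110 x 22 mm, beyond the work places, on the right
There are look-alikes about, which are no part of the job. Leave any blue look-alike of the pliers alone. Leave any yellow look-alike of the bracket alone.

How it is judged:
By the outcome, as a careful person would: the job done as asked, in the order asked, and still so for the second after the job is handed in, with the robot touching nothing.
It also fails if it takes over 58 s, if anything falls off the work surface, if the arm or the gripper's body presses on something with over 40 N, if the wrist force passes 120 N, or if a joint passes its speed limit or range.

### The arm

A 7-joint arm with a two-finger parallel gripper is mounted at the origin on the work surface. World frame = base frame: x ahead of the robot, y to its left, z up, the work surface at z = 0. Lengths are in m, angles in rad, forces in N, time in s.
With the tool pointing down it reaches from about 0.4 to 0.925 m from the base axis. Payload 5.6 kg.
Tool frame: the origin (TCP) lies midway between the tips of the shut fingers; the grasp point (between the pads) lies 19 mm behind it; z points along the fingers, y is the direction in which the jaws open and shut (so a half turn about z gives the same grasp; the last joint's range is limited). The gripper opens to 85 mm and grips with 20 to 120 N. Pads are 22 mm wide; open, the fingers measure 114 mm over their backs; the gripper's body (76 mm by 85 mm) begins 54 mm behind the grasp point. The pads swing forward as they close: fully open they stand 13 mm farther back than shut.
Start: joints at [1.193, 0.468, -0.012, 1.603, 0.006, 1.071, -0.056], TCP at [0.214, -0.614, 0.231] pointing down, gripper open.
Joint ranges: [-2.53, 2.53], [-0.31, 2.02], [-1.57, 1.55], [0.28, 2.44], [-1.29, 4.43], [0.15, 1.84], [-2.92, 2.92]. Speed limits (rad/s): [2.57, 2.57, 3.14, 3.14, 3.14, 3.14, 3.14].

### API

Orientations are given as a rotation vector (axis times angle).
In Python, from plant import arm, eyes, silhouettes gives the robot as it stands. Calls block until the motion is done:
- arm.move_ptp(position, orientation): joint-space move of the TCP to a pose.
- arm.move_linear(position, v=0.15, attitude=None, f_stop=None): straight line of the TCP; attitude=None keeps the orientation; v is the mean speed in m/s. With f_stop (N) it stops when the force on the tool has changed by that much, and returns True; else False.
- arm.move_j(angles): joint-space move.
- arm.move_gripper(opening): finger opening in m; the grip force is fixed at half the most; returns when the fingers have stopped.
- arm.dwell(seconds).
- arm.ik(position, orientation): joint angles nearest the present ones, or None.
- eyes.read_camera(name): name is "scene" or "side" or "wrist"; returns the picture (420x560x3 uint8, red, green, blue); there is no depth.
- eyes.camera_params(name): a dict with "fov_y" (degrees; the focal length in pixels is half the picture's height over the tangent of half this angle, whatever the lens; pixels are square), "cx", "cy" (the principal point, pixels), "rvec" (rotation vector, rad) and "tvec" (3), from world to camera coordinates, as OpenCV has them; the wrist camera has in their place "tool_from_camera" (4x4, takes a point from camera to tool coordinates, whose origin is the TCP and whose axes are the flange's). Camera axes: x right, y down, z forward; pixel columns grow to the right and rows downward; lengths in m; the calibration is good to about 2 mm. A picture is of the moment at which its call begins: read the wrist's pose just before it. camera_params takes no time and is no camera call.
A pose or a line that the arm cannot do raises arm.IKError and nothing moves.
- arm.hand_in(): hands the job in, once; it reports no verdict.
Trained networks look in the newest picture that a camera, given by its name, has taken for a name from the list of things; names that differ only in an ending like _2 or _b are one class to them, and where a whole thing is asked for, a point or a joint stands for the part that bears it (a point fixed in the world has none). Each returns a list of dicts, best first, with "confidence" (0 to 1); they miss things now and then, are a little off and sometimes report something else, mostly with a low value. They report only what shows in the picture. A call takes as long as a camera call. They do not tell look-alikes from the thing itself.
- silhouettes(name, camera): "mask" (420x560 bool, what is visible of it) and "position" ([row, column] in pixels, amid what is visible of it).
Readings, each from a call of its own:
- arm.read_time(): time.
- arm.read_joint_positions(): joint angles.
- arm.read_joint_velocities(): joint speeds.
- arm.read_effort(): joint torques, N m.
- arm.read_ee_pos(): TCP position.
- arm.read_tool_rot(): TCP orientation.
- arm.read_force(): force on the tool from outside, world axes, zero at the start.
- arm.read_torque(): the same for the moment, N m.
- arm.read_grip_width(): finger opening in m.
Only numpy, scipy, OpenCV 4.12 (cv2) and the standard library are available. Lean on these libraries where they do the work, as an engineer would, in place of code of your own. Each camera call takes 0.05 s, during which the arm holds its last target.

## Working session

There is one attempt and no reset: what is moved stays moved. The work goes in short steps, each a Python script; the robot and the scene stay as the last script left them, time stands still between calls to the robot, and variables do not carry over. Pictures are saved under pics/ and viewed, and the job is handed in when it is done.

```bash
ls; mkdir -p pics; cat > h.py <<'E'
import numpy as np, cv2
from plant import arm, eyes, silhouettes
def save(n,img): cv2.imwrite('pics/'+n+'.png',cv2.cvtColor(img,cv2.COLOR_RGB2BGR))
def cam(name):
    p=eyes.camera_params(name)
    f=210/np.tan(np.radians(p['fov_y'])/2)
    K=np.array([[f,0,p['cx']],[0,f,p['cy']],[0,0,1]])
    if 'rvec' in p:
        R=cv2.Rodrigues(np.array(p['rvec'],float))[0];t=np.array(p['tvec'],float)
    else:
        T=np.array(p['tool_from_camera']);Rt=cv2.Rodrigues(np.array(arm.read_tool_rot(),float))[0];pt=np.array(arm.read_ee_pos())
        Rwc=Rt@T[:3,:3];c=Rt@T[:3,3]+pt
        R=Rwc.T;t=-R@c
    return K,R,t
def proj(C,P):
    K,R,t=C; q=(np.atleast_2d(P)@R.T+t)@K.T; return q[:,:2]/q[:,2:]
def back(C,uv,z):
    K,R,t=C; uv=np.atleast_2d(uv); d=(np.c_[uv,np.ones(len(uv))]@np.linalg.inv(K).T)@R; c=-R.T@t
    return c+d*((z-c[2])/d[:,2])[:,None]
E
python3 - <<'E'
from h import *
for n in ['scene','side','wrist']:
    C=cam(n); save(n+'0',eyes.read_camera(n)); print(n,eyes.camera_params(n)); print(-C[1].T@C[2])
    for k in ['pliers','bracket','chill_plate','setup_block']:
        for s in silhouettes(k,n): print(k,round(s['confidence'],2),np.round(s['position']),s['mask'].sum(), np.round(back(C,s['position'][::-1],0.01),3))
print(arm.read_tool_rot(),arm.read_time())
E
```

```text
pics
scene {'fov_y': 47.86752245127521, 'cx': 268.40516883998174, 'cy': 209.2499409543923, 'rvec': array([ 1.24055726,  2.1753891 , -1.02045631]), 'tvec': array([ 0.29897233, -0.28304454,  1.69398374])}
[1.44088454 0.48551527 0.85276389]
pliers 0.81 [216. 430.] 784 [[0.346 0.375 0.01 ]]
pliers 0.63 [172. 296.] 585 [[ 0.35  -0.041  0.01 ]]
pliers 0.55 [224. 338.] 579 [[0.505 0.168 0.01 ]]
pliers 0.47 [220. 330.] 343 [[0.504 0.145 0.01 ]]
bracket 0.86 [294. 342.] 509 [[0.73  0.277 0.01 ]]
bracket 0.77 [255. 333.] 401 [[0.621 0.206 0.01 ]]
chill_plate 0.94 [202. 200.] 1788 [[ 0.62  -0.209  0.01 ]]
chill_plate 0.7 [144. 142.] 709 [[ 0.473 -0.562  0.01 ]]
chill_plate 0.4 [292. 290.] 922 [[0.786 0.172 0.01 ]]
setup_block 0.72 [230. 259.] 381 [[ 0.64  -0.002  0.01 ]]
side {'fov_y': 49.44851155947188, 'cx': 277.52443193602215, 'cy': 204.74964236235354, 'rvec': array([ 0.96210691, -2.27812248,  1.26619657]), 'tvec': array([0.39705057, 0.263627  , 1.27840974])}
[-0.38176371  0.9528996   0.89873168]
pliers 0.91 [234. 334.] 507 [[ 0.355 -0.059  0.01 ]]
pliers 0.82 [242. 256.] 532 [[0.503 0.16  0
[... 269 characters left out ...]
 0.15 [174. 261.] 417 [[ 0.826 -0.162  0.01 ]]
chill_plate 0.83 [191. 310.] 862 [[ 0.597 -0.207  0.01 ]]
setup_block 0.68 [202. 261.] 213 [[ 0.667 -0.015  0.01 ]]
wrist {'fov_y': 61.14673465691222, 'cx': 277.4748468143508, 'cy': 208.28126867168834, 'tool_from_camera': array([[ 6.46418092e-04, -9.50085103e-01, -3.11990192e-01,
         7.99904979e-02],
       [ 9.99999419e-01,  8.83364032e-04, -6.18138951e-04,
        -1.69456844e-04],
       [ 8.62885523e-04, -3.11989611e-01,  9.50085121e-01,
        -1.43378611e-01],
       [ 0.00000000e+00,  0.00000000e+00,  0.00000000e+00,
         1.00000000e+00]])}
[ 0.28901758 -0.58746928  0.37463958]
[3.09759391e+00 5.23244678e-01 2.79598056e-05] 0.75
```

View pics/scene0.png

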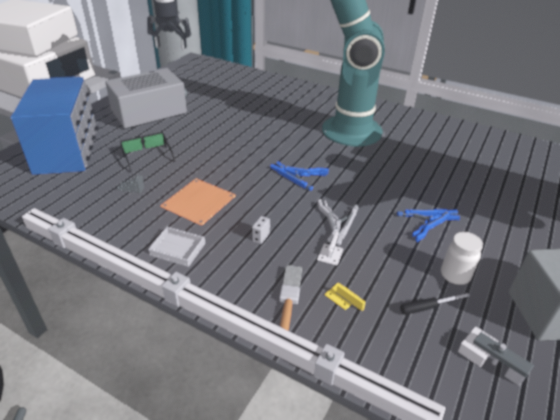

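View pics/side0.png

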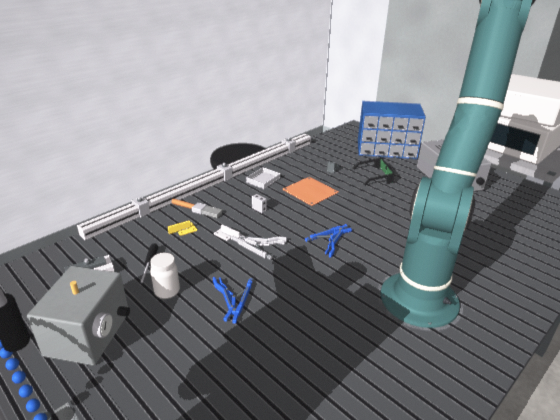

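The wanted steel pliers and bracket are at about (338,230) in the scene view, the copper plate at (200,202), and the setup block at (260,230). Next: wrist views of the plate and then the pliers.

```bash
cat >> h.py <<'E'
def down(a): # tool x axis at angle a in world
    return np.array([np.cos(a/2),np.sin(a/2),0])*np.pi
E
python3 - <<'E'
from h import *
import pickle
views={}
for nm,p in [('plate',(0.64,-0.2,0.25)),('pl',(0.58,0.17,0.22))]:
    arm.move_ptp(np.array(p),down(0.0))
    C=cam('wrist'); im=eyes.read_camera('wrist'); save('w_'+nm,im); views[nm]=(C,im)
    for k in ['chill_plate','setup_block'] if nm=='plate' else ['pliers','bracket','pliers_jaw','setup_block']:
        for s in silhouettes(k,'wrist'): print(k,round(s['confidence'],2),np.round(s['position']),s['mask'].sum(), np.round(back(C,s['position'][::-1],0.01),3)); views[nm+k+str(round(s['confidence'],2))]=s['mask']
    print(arm.read_time(),arm.read_joint_positions())
pickle.dump(views,open('v.pkl','wb'))
E
```

```text
chill_plate 0.92 [190. 296.] 18017 [[ 0.615 -0.222  0.01 ]]
setup_block 0.78 [163.  73.] 2653 [[0.646 0.021 0.01 ]]
3.0333 [ 0.38389519  0.49751158 -0.18438023  1.51928786  0.09713997  1.13386521
 -1.39224111]
pliers 0.93 [256. 276.] 4734 [[0.49 0.17 0.01]]
pliers 0.89 [349. 484.] 430 [[ 0.366 -0.08   0.01 ]]
pliers 0.87 [313.  99.] 963 [[0.417 0.375 0.01 ]]
pliers 0.66 [234.   6.] 608 [[0.516 0.459 0.01 ]]
pliers 0.27 [263. 297.] 2556 [[0.481 0.147 0.01 ]]
bracket 0.97 [ 22. 159.] 3244 [[0.72  0.274 0.01 ]]
bracket 0.67 [142. 253.] 3332 [[0.614 0.192 0.01 ]]
pliers_jaw 0.81 [311.  98.] 905 [[0.42  0.376 0.01 ]]
pliers_jaw 0.6 [385. 381.] 128 [[0.312 0.039 0.01 ]]
setup_block 0.77 [106. 450.] 3053 [[0.647 0.003 0.01 ]]
4.6833 [-0.10772902  0.42660735 -0.30146203  1.71429263  0.14477249  1.02250589
 -2.03202918]
```

View pics/w_plate.png

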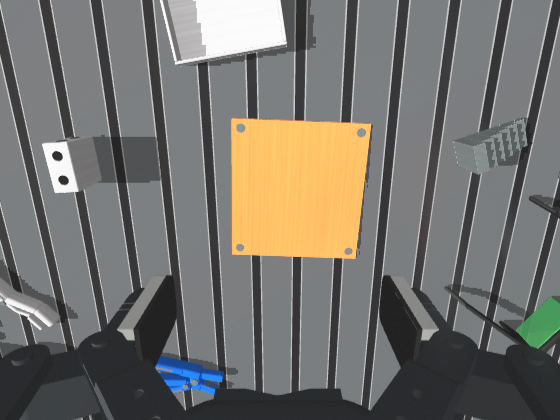

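View pics/w_pl.png

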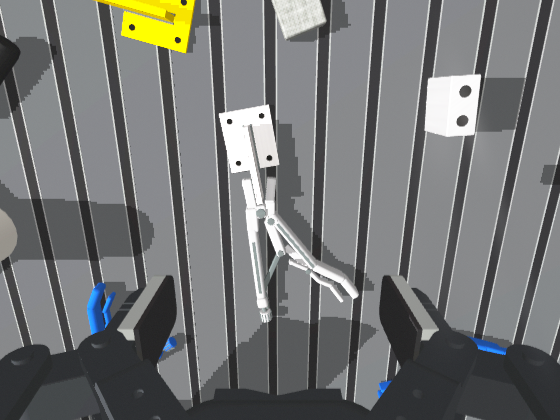

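The steel pliers are open, with the knob at (266,315), the tail at (355,295) and the hinge near (262,212). The white bracket base spans about (220,110) to (279,172). The copper plate corners are clear in the first view. I'll fit a model to pin the poses down.

```bash
python3 - <<'E'
from h import *
import pickle
v=pickle.load(open('v.pkl','rb'))
C,im=v['plate']
hsv=cv2.cvtColor(im,cv2.COLOR_RGB2HSV)
m=((hsv[...,1]>120)&(hsv[...,0]<25)&(hsv[...,2]>120)).astype(np.uint8)
m=cv2.morphologyEx(m,cv2.MORPH_CLOSE,np.ones((9,9)))
c=max(cv2.findContours(m,0,2)[0],key=cv2.contourArea)
P=back(C,c[:,0].astype(float),0.003)[:,:2]
r=cv2.minAreaRect((P*1000).astype(np.float32)); print(r, 'plate')
C,im=v['pl']
x0,y0=190,90
crop=cv2.resize(im[y0:y0+240,x0:x0+190],None,fx=3.0,fy=2.5*1.0,interpolation=2) if 0 else cv2.resize(im[90:200,190:320],None,fx=5,fy=5,interpolation=2)
save('crop1',crop)
save('crop2',cv2.resize(im[175:330,220:370],None,fx=3.8,fy=3.8,interpolation=2))
E
```

```text
((610.058349609375, -223.65223693847656), (149.97120666503906, 160.91525268554688), 87.72647857666016) plate
```

View pics/crop1.png

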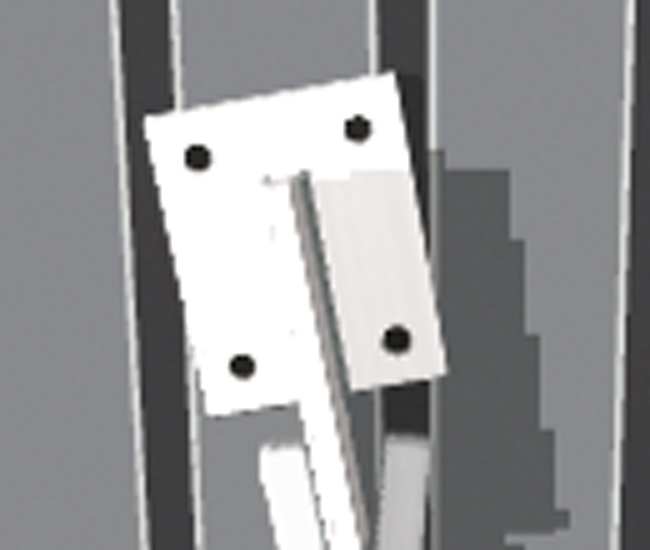

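View pics/crop2.png

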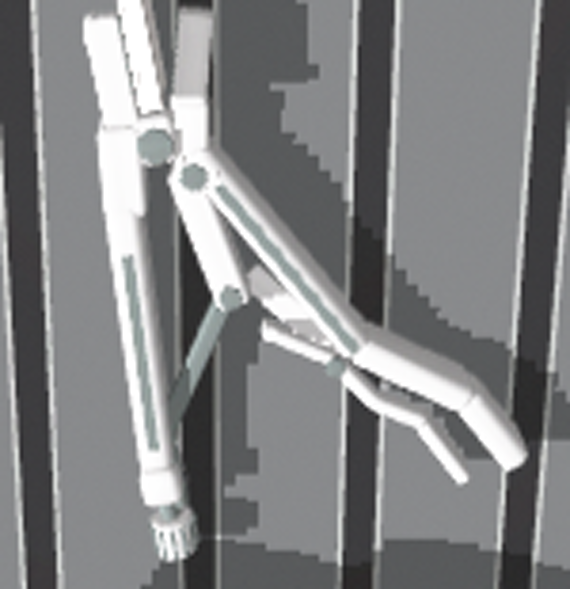

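```bash
python3 - <<'E'
from h import *
import pickle
v=pickle.load(open('v.pkl','rb'))
C,im=v['pl']
b=np.array([(146,117),(395,73),(447,374),(207,417)])/5+[190-.4,90-.4]
B=back(C,b,0.004)[:,:2]; print(B.round(4), np.linalg.norm(np.diff(B,axis=0),axis=1))
bc=B.mean(0); d=(B[0]+B[1]-B[2]-B[3])/2; ha=np.arctan2(d[1],d[0]); 
l=B[0]+B[3]-B[1]-B[2]; print('bracket',bc,'head',ha, np.arctan2(l[1],l[0])-np.pi/2)
# crop2 points
q=lambda *p: np.array(p)/3.8+[220-.4,175-.4]
R=lambda a:np.array([[np.cos(a),-np.sin(a)],[np.sin(a),np.cos(a)]])
P0=bc-0.074*R(ha)[:,0]; print('pred origin',P0)
for n,uv,z in [('hinge',(155,147),.018),('fixedouter1',(106,190),.018),('outer2',(143,470),.018),('jawtipL',(87,18),.014),('jawtipR',(118,14),.014),('knobR',(195,545),.015),('knobL',(160,555),.015),('tail',(515,465),.018)]:
    w=back(C,q(*uv),z)[0,:2]; print(n,w.round(4),((w-P0)@R(ha)*1000).round(1))
E
```

```text
[[0.641  0.2256]
 [0.6492 0.1768]
 [0.59   0.1668]
 [0.5812 0.2162]] [0.04947804 0.05999882 0.05026986]
bracket [0.61533672 0.19635467] head 0.16196894914117413 0.17166683719288378
pred origin [0.54230526 0.1844213 ]
hinge [0.542 0.186] [-0.1  1.6]
fixedouter1 [0.5296 0.1996] [-10.1  17. ]
outer2 [0.4418 0.1912] [-98.1  22.9]
jawtipL [0.5768 0.2036] [37.2 13.4]
jawtipR [0.5779 0.1953] [36.9  5. ]
knobR [0.4138 0.1762] [-128.1   12.6]
knobL [0.4103 0.1868] [-129.9   23.7]
tail [0.4432 0.0821] [-114.3  -85. ]
```

Bracket is at (0.615, 0.196), pliers hinge near (0.542, 0.185), heading about 0.17. The plate centre is (0.610, -0.224), with its x axis at -2.3°. Now I'll grip, squeezing in steps while following the moving middle.

```bash
cat >> h.py <<'E'
H=0.175; O=np.array([0.5422,0.1855])
def rot(a): return np.array([[np.cos(a),-np.sin(a)],[np.sin(a),np.cos(a)]])
def W(x,y,z,O=O,H=H): return np.r_[O+rot(H)@np.array([x,y])/1000,z]
E
python3 - <<'E'
from h import *
arm.move_ptp(W(-52,-10,0.08),down(H))
C=cam('wrist'); save('w_above',eyes.read_camera('wrist'))
print(arm.read_joint_positions())
print(arm.move_linear(W(-52,-10,0.003),v=0.08,f_stop=8), arm.read_ee_pos(),arm.read_force(),arm.read_time())
save('w_down',eyes.read_camera('wrist'))
# feasibility of place
for a in (-0.6,-0.8): print(a,arm.ik(np.array([0.56,-0.17,0.006]),down(a)),arm.ik(np.array([0.5,-0.13,0.1]),down(a)))
E
```

```text
[-0.13682897  0.49361181 -0.31101297  2.00732925  0.23630237  0.67013648
 -1.99560935]
False [0.49316266 0.16676989 0.0034314 ] [ 0.15792449 -0.91946507  0.0561755 ] 6.55
-0.6 [ 0.31240054  0.67597283 -0.0974344   1.88109252  0.10967717  0.58962859
 -2.02576929] [ 0.29620538  0.43629506 -0.12966453  2.02047073  0.08596089  0.68986213
 -2.05859709]
-0.8 [ 0.27429828  0.6732572  -0.04782096  1.88380375  0.05394251  0.5857596
 -2.17885852] [ 0.24789657  0.43258425 -0.07089877  2.02369952  0.04685302  0.68680378
 -2.22352766]
```

View pics/w_down.png

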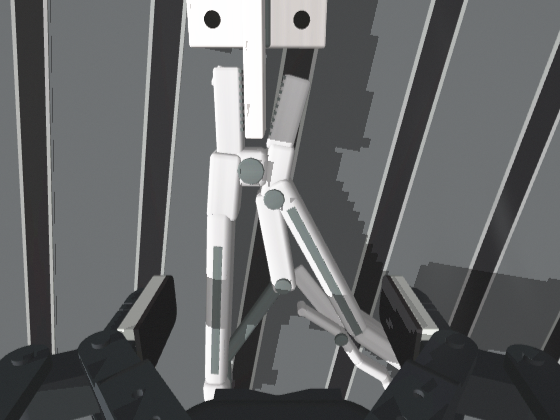

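The fingers straddle both handles: the fixed handle is at column 215 and the squeeze handle runs to (390,370), with nothing touching. Now squeezing in steps.

```bash
python3 - <<'E'
from h import *
for w in (62,57,52,47,43,40):
    arm.move_gripper(w/1000)
    g=arm.read_grip_width()*1000
    sh=np.clip((60-g)/2,0,9.6)
    print(w,round(g,1),arm.read_force().round(1),round(arm.read_time(),2))
    if w>40: arm.move_linear(W(-52,-10+sh,0.003),v=0.03)
save('w_sq',eyes.read_camera('wrist'))
print(arm.read_grip_width(),arm.read_ee_pos())
E
```

```text
62 62.1 [-1.7  0.7  6.6] 6.97
57 57.1 [-2.6  3.2  8.6] 7.46
52 52.0 [-1.8  0.6 10.3] 7.94
47 47.1 [-0.5  0.1  8.1] 8.43
43 42.9 [ 0.9 -1.2  1.1] 8.9
40 40.6 [-0.6 -2.9  5.3] 9.37
0.04089857174748732 [0.49074011 0.17462992 0.00308282]
```

View pics/w_sq.png

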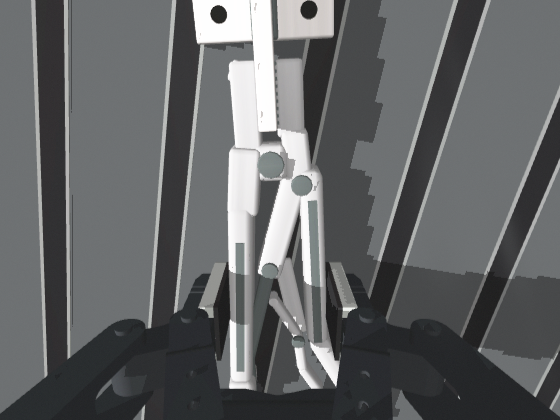

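The jaws are closed on the web at (265,90), with width 40.9 mm. I'll press harder against the stop, then lift a little and check.

```bash
python3 - <<'E'
from h import *
arm.move_gripper(0.030)
print(arm.read_grip_width(),arm.read_force().round(1),arm.read_time())
save('w_lock',eyes.read_camera('wrist'))
arm.move_linear(W(-52,-0.4,0.04),v=0.06)
print(arm.read_grip_width(),arm.read_force().round(1))
save('w_lift',eyes.read_camera('wrist'));save('s_lift',eyes.read_camera('side')[180:300,160:340].repeat(4,0).repeat(4,1))
print(arm.read_time())
E
```

```text
0.03844968536440418 [-1.8 -2.5  8.4] 9.6333
0.038843805027012304 [ 0.1 -0.8 -4.7]
10.55
```

View pics/w_lift.png

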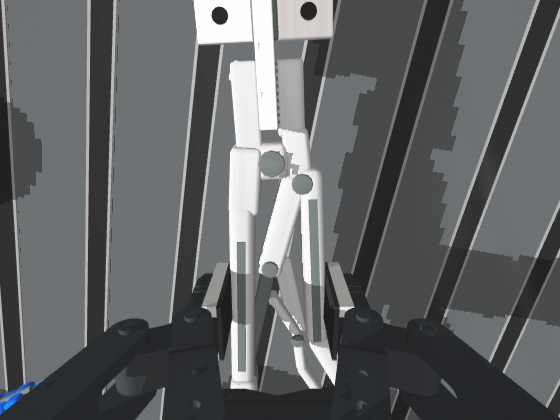

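View pics/s_lift.png

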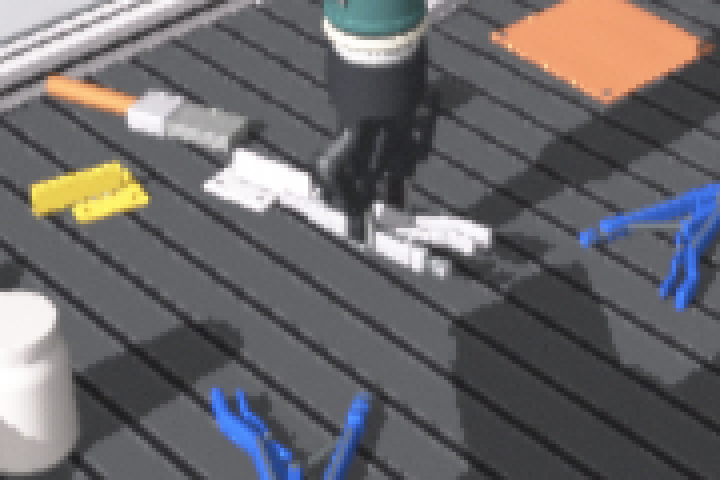

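The bracket lifted with the pliers, level by eye, and the wrist view looks the same as before the lift. Now I'll work out the bracket's pose in the hand, plan the placing, and carry it over.

```bash
python3 - <<'E'
from h import *
im=cv2.imread('pics/w_lift.png'); cv2.imwrite('pics/crop3.png',cv2.resize(im[0:140,180:350],None,fx=4,fy=4,interpolation=2))
p=eyes.camera_params('wrist');T=np.array(p['tool_from_camera'])
f=210/np.tan(np.radians(p['fov_y'])/2)
def tool(u,v,z):
    d=T[:3,:3]@np.array([(u-p['cx'])/f,(v-p['cy'])/f,1]);c=T[:3,3];return (c+d*(z-c[2])/d[2])*1000
for n,u,v,z in [('L',196,44,-.001),('R',333,40,-.001),('hinge',272,163,-.015),('fj tip',232,62,-.011),('webend',268,130,-.027)]: print(n,tool(u,v,z).round(1))
# plan support
import itertools
best=[]
for phi in np.radians(np.arange(-60,-10,5)):
    R=rot(phi)  # plate frame
    bc=np.array([[x,y] for x in(-30,30) for y in (-25,25)])@R.T
    m=7
    off=np.array([80-m-bc[:,0].max(), -75+m-bc[:,1].min()])
    # how far back along pliers axis from bracket centre stays on plate
    s=0
    while True:
        q=off-R[:,0]*s
        if abs(q[0])>80 or abs(q[1])>75: break
        s+=1
    print(np.degrees(phi).round(),off.round(1),'edge at pliers x',74-s)
E
```

```text
L [ 96.5 -30.1  -1. ]
R [97.8 20.  -1. ]
hinge [ 55.2  -2.3 -15. ]
fj tip [ 89.6 -16.  -11. ]
webend [ 68.2  -3.3 -27. ]
-60.0 [ 36.3 -29.5] edge at pliers x -47
-55.0 [ 35.3 -29.1] edge at pliers x -54
-50.0 [ 34.6 -28.9] edge at pliers x -62
-45.0 [ 34.1 -29.1] edge at pliers x -74
-40.0 [ 33.9 -29.6] edge at pliers x -75
-35.0 [ 34.1 -30.3] edge at pliers x -66
-30.0 [ 34.5 -31.3] edge at pliers x -59
-25.0 [ 35.2 -32.7] edge at pliers x -54
-20.0 [ 36.3 -34.2] edge at pliers x -50
-15.0 [ 37.6 -36.1] edge at pliers x -48
```

View pics/crop3.png

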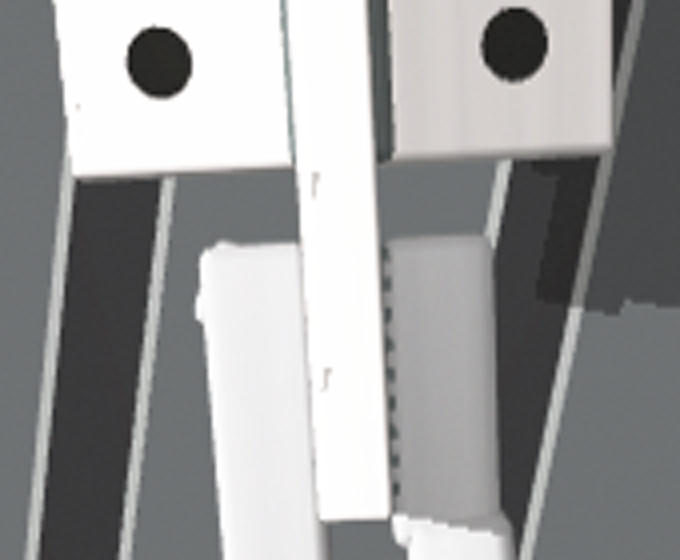

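Near edge is 50.1 mm wide at the assumed height, so there is no droop. The bracket sits at (127, +6) mm in the hand, turned +0.026. I'll place it on the diagonal at the far right corner with about 7 mm margins.

```bash
python3 - <<'E'
from h import *
pa=np.radians(-2.3)
bc=np.array([.6101,-.22365])+rot(pa)@np.array([.034,-.0293])
a=np.radians(-45.3)-0.026
t=bc-rot(a)@np.array([.1272,.0059]); print(bc,t,a)
p=arm.read_ee_pos(); 
arm.move_linear(np.r_[p[:2],0.12],v=0.12)
arm.move_linear(np.r_[t,0.12],v=0.15,attitude=down(a))
print(arm.read_ee_pos(),arm.read_joint_positions().round(2),arm.read_force().round(1),arm.read_grip_width(),arm.read_time())
arm.move_linear(np.r_[t,0.035],v=0.1)
C=cam('wrist');im=eyes.read_camera('wrist'); save('w_ov',im)
save('s_ov',cv2.resize(eyes.read_camera('scene')[150:290,120:320],None,fx=3.8,fy=3.8,interpolation=2))
save('d_ov',cv2.resize(eyes.read_camera('side')[140:280,230:400],None,fx=4,fy=4,interpolation=2))
print(arm.read_time())
E
```

```text
[ 0.64289675 -0.25429088] [ 0.55150548 -0.16562134] -0.8166341511534313
[ 0.55155609 -0.16484479  0.1200157 ] [ 0.25  0.48 -0.03  1.87  0.02  0.79 -2.17] [-0.2  0.6 -4.7] 0.03876170433628418 13.825
14.975
```

View pics/w_ov.png

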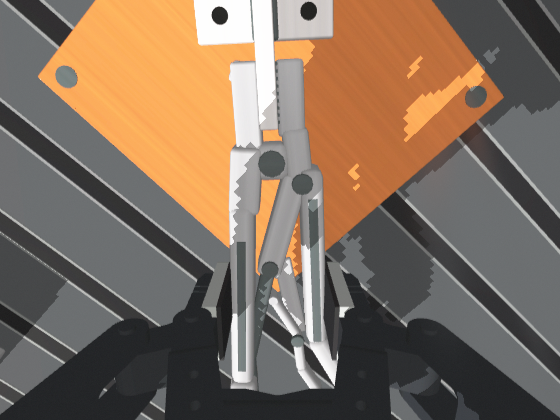

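View pics/s_ov.png

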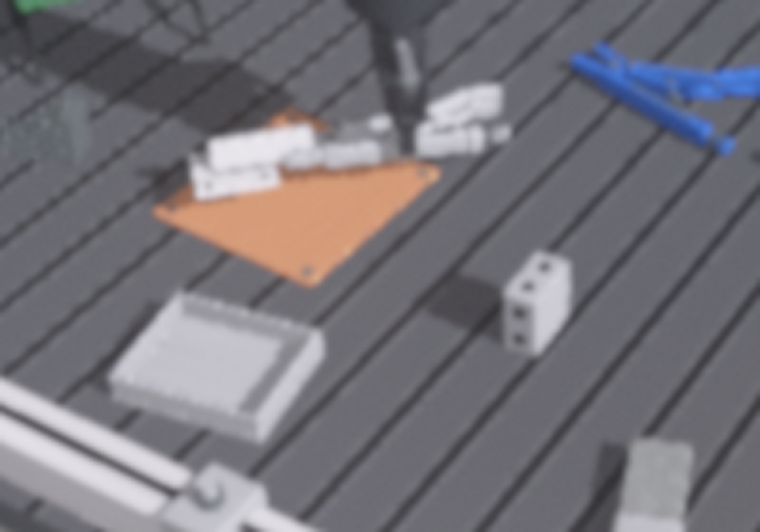

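View pics/d_ov.png

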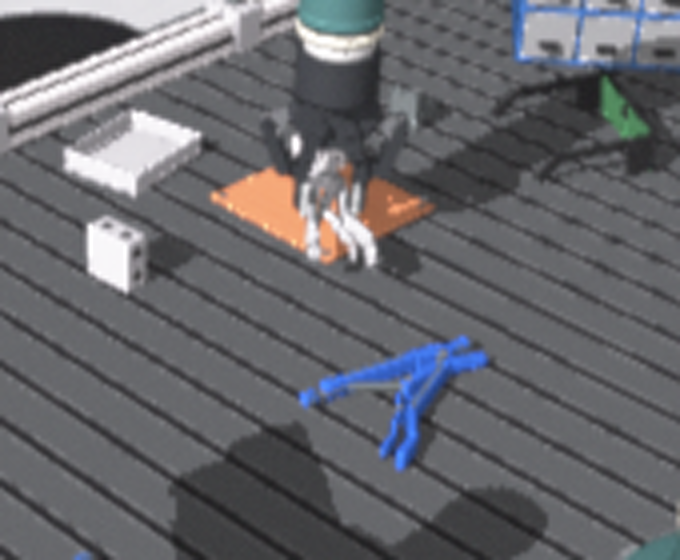

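The bracket is above the far corner of the copper, with the side corners at (38,75) and (503,98) in the wrist view. Lowering now, with a force stop.

```bash
python3 - <<'E'
from h import *
p=arm.read_ee_pos()
arm.move_linear(np.r_[p[:2],0.011],v=0.06)
f0=arm.read_force()
s=arm.move_linear(np.r_[p[:2],0.0052],v=0.012,f_stop=4)
print(s,f0.round(1),arm.read_force().round(1),arm.read_ee_pos(),arm.read_time())
arm.move_gripper(0.052)
print(arm.read_grip_width(),arm.read_force().round(1),arm.read_time())
C=cam('wrist');save('w_rel',eyes.read_camera('wrist'))
E
```

```text
True [ 0.5 -0.3 -4.1] [-0.3  0.4  5.1] [ 0.55242464 -0.16580432  0.0065001 ] 15.9583
0.0521548243065475 [ 0.1  0.6 -0. ] 16.2417
```

View pics/w_rel.png

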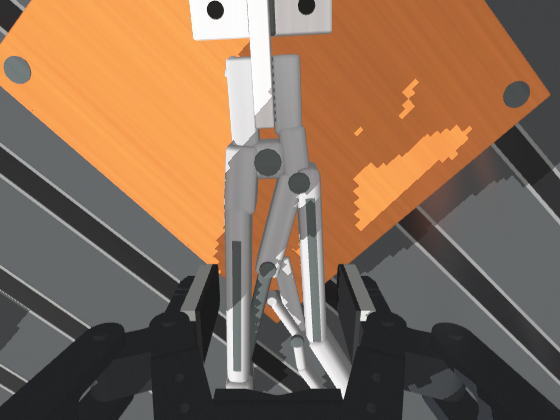

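The handles are free of the pads and the pliers are still locked: the jaws are shut on the web and the handles haven't moved. Rising to look at the tail.

```bash
python3 - <<'E'
from h import *
import pickle
p=arm.read_ee_pos(); a=-0.8166
arm.move_linear(np.r_[p[:2],0.06],v=0.1)
q=p[:2]+rot(a)@np.array([-0.015,0.0])
arm.move_ptp(np.r_[q,0.16],down(a))
C=cam('wrist');im=eyes.read_camera('wrist');save('w_top',im);pickle.dump((C,im),open('t.pkl','wb'))
print(arm.read_ee_pos(),arm.read_time())
save('tailcrop',cv2.resize(im[160:400,200:390],None,fx=2.5,fy=2.5,interpolation=2))
E
```

```text
[ 0.5397277  -0.15436658  0.15923095] 17.525
```

View pics/w_top.png

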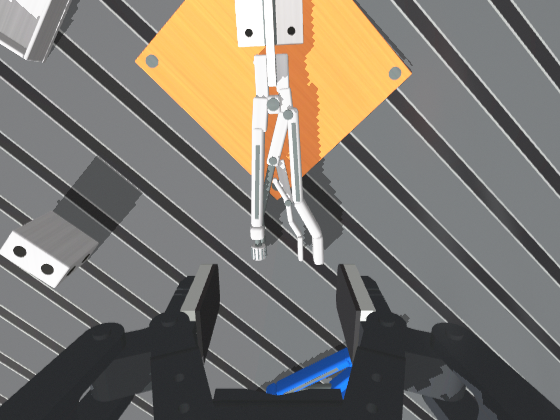

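View pics/tailcrop.png

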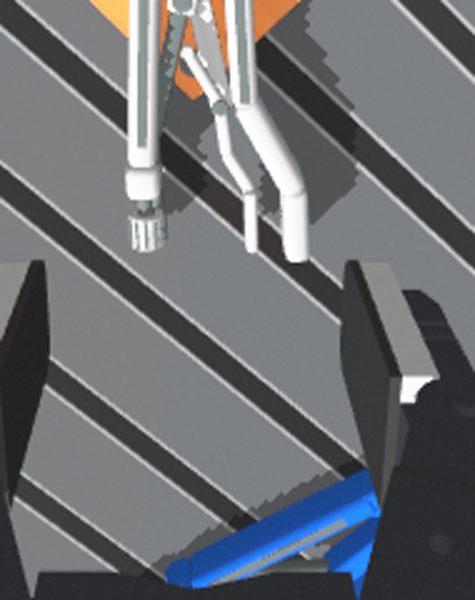

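The tongue is at tailcrop (251,222), the squeeze tail at (296,226), and the knob's inner edge at (163,232). The blue look-alike starts at about (170,570). Measuring these for the pinch.

```bash
python3 - <<'E'
from h import *
import pickle
C,im=pickle.load(open('t.pkl','rb')); a=-0.8166
q=lambda u,v:np.array([u,v])/2.5+[200-.3,160-.3]
ref=None
pts={}
for n,u,v,z in [('tongue',251,222,.019),('tongueL',246,222,.019),('tongueT',250,195,.019),('tongueB',252,250,.019),('tail',296,226,.021),('tailR',308,226,.021),('tailT',294,195,.021),('tailB',297,257,.021),('knobR',164,235,.018),('knobB',150,250,.018),('blue',170,570,.018)]:
    w=back(C,q(u,v),z)[0,:2]; pts[n]=w
hinge=back(C,(272.5,103.5),.021)[0,:2]; print('hinge',hinge)
for n,w in pts.items(): print(n,w.round(4),((w-hinge)@rot(a)*1000).round(1))
m=(pts['tongue']+pts['tail'])/2
d=pts['tailB']-pts['tailT']; print('tail dir', np.arctan2(-d[1],-d[0])-a); d=pts['tongueB']-pts['tongueT']; print(np.arctan2(-d[1],-d[0])-a)
# bracket
for u,v in [(235,47),(304,43)]: print('nearedge',back(C,(u,v),.007)[0].round(4))
E
```

```text
hinge [ 0.59200188 -0.20349007]
tongue [ 0.4912 -0.1309] [-121.9  -23.7]
tongueL [ 0.4925 -0.1297] [-121.9  -22. ]
tongueT [ 0.4986 -0.1379] [-111.7  -23.2]
tongueB [ 0.4834 -0.1234] [-132.8  -24.3]
tail [ 0.4795 -0.1411] [-122.5  -39.3]
tailR [ 0.4764 -0.144 ] [-122.5  -43.5]
tailT [ 0.4883 -0.1488] [-110.8  -38.2]
tailB [ 0.4707 -0.1329] [-134.5  -40.1]
knobR [ 0.5097 -0.1059] [-127.5    6.9]
knobB [ 0.5094 -0.0982] [-133.3   11.9]
blue [0.4068 0.0023] [-276.8    5.9]
tail dir 0.08032951839379754
0.05389368442837139
nearedge [ 0.641  -0.2137  0.007 ]
nearedge [ 0.6046 -0.2519  0.007 ]
```

Pliers heading comes to about -0.777 and the points agree with the given geometry to within a millimetre. Now the pinch, an immediate release, and a lift.

```bash
python3 - <<'E'
from h import *
H2=-0.777; O2=np.array([0.5920,-0.2035])
arm.move_gripper(0.035)
arm.move_ptp(W(-123,-28,0.06,O2,H2),down(H2))
save('p_above',eyes.read_camera('wrist'))
s=arm.move_linear(W(-123,-28,0.0065,O2,H2),v=0.06,f_stop=5)
print(s,arm.read_ee_pos(),arm.read_force().round(1),arm.read_grip_width(),arm.read_time())
save('p_down',eyes.read_camera('wrist'))
E
```

```text
False [ 0.48490479 -0.13728168  0.00673289] [0.3 0.3 0.2] 0.035400668394712474 19.4583
```

View pics/p_down.png

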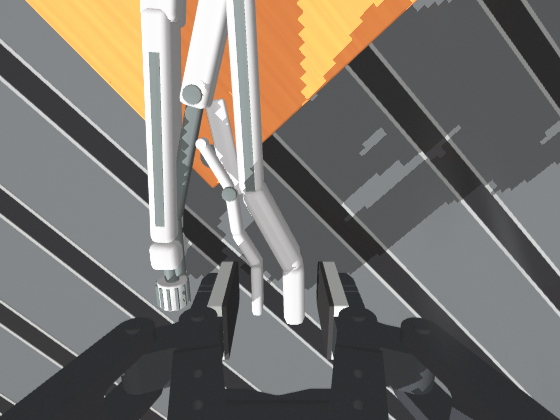

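Tongue (257,290) and tail (293,295) lie between the pads, and the inner pad is clear of the knob (173,290). Pinching now, then letting go.

```bash
python3 - <<'E'
from h import *
p=arm.read_ee_pos()
arm.move_gripper(0.013)
g=arm.read_grip_width()
arm.move_gripper(0.036)
arm.move_linear(np.r_[p[:2],0.08],v=0.15)
print(g,arm.read_grip_width(),arm.read_force().round(1),arm.read_time())
save('f_up',eyes.read_camera('wrist'))
a=-0.777
q=p[:2]+rot(a)@np.array([0.06,0.0])
arm.move_linear(np.r_[q,0.2],v=0.2)
C=cam('wrist');im=eyes.read_camera('wrist');save('f_top',im)
import pickle;pickle.dump((C,im),open('f.pkl','wb'));print(arm.read_time())
save('f_side',cv2.resize(eyes.read_camera('side')[140:280,230:400],None,fx=4,fy=4,interpolation=2))
E
```

```text
0.01343924234513848 0.03632892295723712 [ 0.2 -0.5 -0.3] 20.8333
21.75
```

View pics/f_up.png

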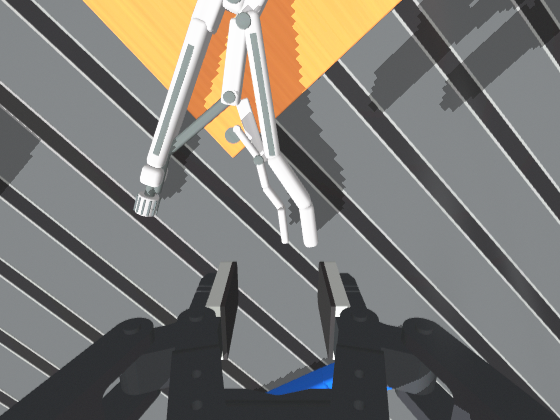

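View pics/f_top.png

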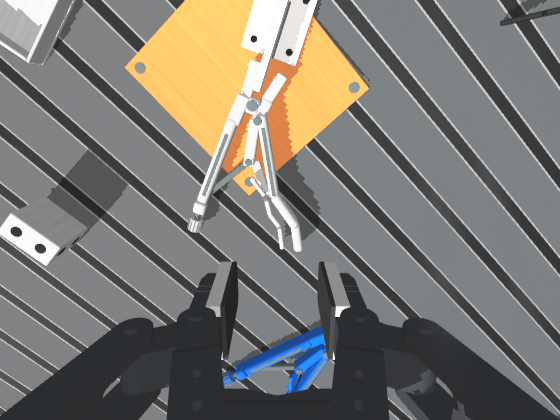

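View pics/f_side.png

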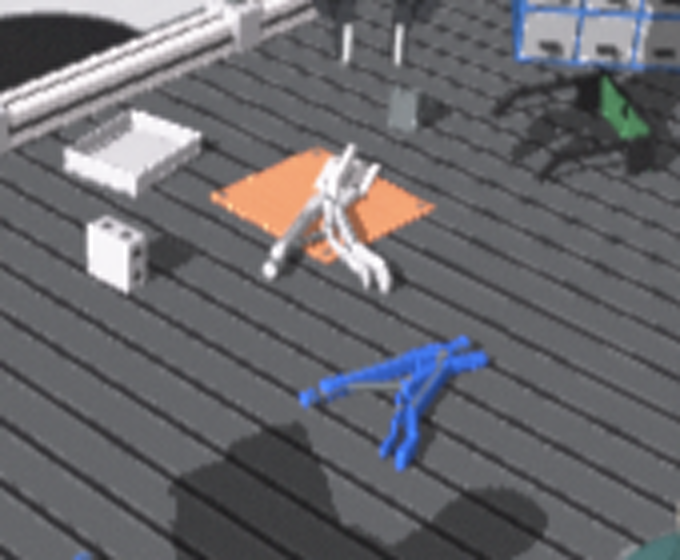

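The pliers sprang open; the fixed half swung and the bracket turned with it. The far edge of the bracket is out of frame at the top, so I'll look from above the plate.

```bash
python3 - <<'E'
from h import *
import pickle
arm.move_ptp(np.array([0.645,-0.22,0.22]),down(0.0))
C=cam('wrist');im=eyes.read_camera('wrist');save('g_top',im)
pickle.dump((C,im),open('g.pkl','wb'));print(arm.read_time())
save('g_crop',cv2.resize(im[90:300,190:400],None,fx=2.8,fy=2.8,interpolation=2))
E
```

```text
22.5833
```

View pics/g_top.png

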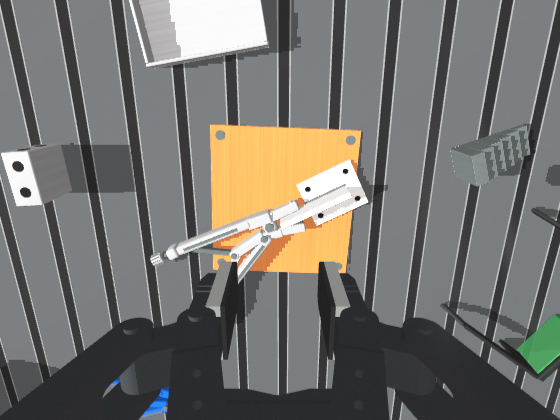

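View pics/g_crop.png

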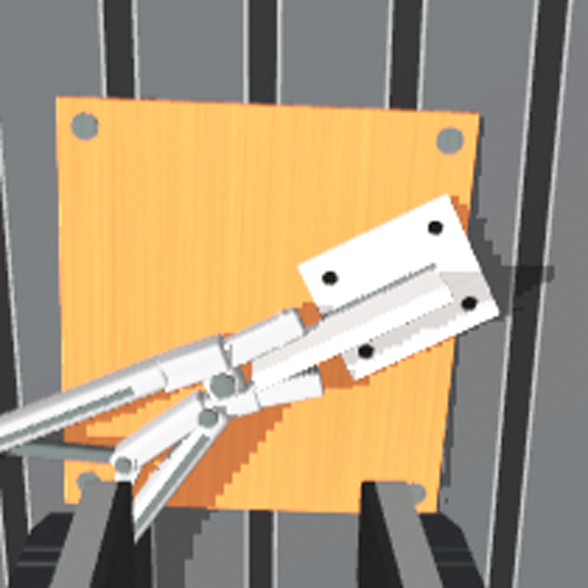

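The bracket's corner overhangs the plate's right edge at g_crop (498,315), because the swing at opening dragged it. That has to be mended without touching the bracket, so I'll re-lock the pliers, re-place the bracket further inboard, and release with less restraint on the tail. First I need the poses.

```bash
python3 - <<'E'
from h import *
import pickle
C,im=pickle.load(open('g.pkl','rb'))
q=lambda u,v:np.array([u,v])/2.8+[190-.3,90-.3]
B=np.array([back(C,q(*c),.007)[0,:2] for c in [(298,266),(447,195),(498,315),(357,381)]])
print(B.round(4),np.linalg.norm(np.diff(B,axis=0),axis=1)); bc=B.mean(0); d=B[1]+B[2]-B[0]-B[3]; hb=np.arctan2(d[1],d[0]); print('bracket',bc,hb)
old=np.array([.6228,-.2328]); e=np.array([.6046-.641,-.2519+.2137]); ho=np.arctan2(e[1],e[0])+np.pi/2; print('old',old+.03*np.array([np.cos(ho),np.sin(ho)]),ho)
full=lambda u,v,z:back(C,(u,v),z)[0,:2]
hinge=back(C,q(222,385),.021)[0,:2]
kn=full(151,260,.018); knR=full(158,265,.018); 
print('hinge',hinge)
# outer face line of fixed handle (top edge z 21)
A=full(216,214+3,.021)
for n,w in [('knobend',full(152,260,.018)),('tipL',back(C,q(293,309),.017)[0,:2]),('tipR',back(C,q(303,333),.017)[0,:2])]:
  for h in (hb,hb+.05,hb-.05): print(n,w.round(4),h.round(3),((w-hinge)@rot(h)*1000).round(1))
im2=cv2.imread('pics/g_top.png');cv2.imwrite('pics/g_crop2.png',cv2.resize(im2[180:290,140:260],None,fx=5,fy=5,interpolation=2))
E
```

```text
[[ 0.6321 -0.2381]
 [ 0.6583 -0.2912]
 [ 0.6132 -0.313 ]
 [ 0.5868 -0.2613]] [0.05922283 0.05016151 0.05805649]
bracket [ 0.62260489 -0.27590156] -1.1054898473478987
old [ 0.64451873 -0.25349533] -0.7612741579568487
hinge [ 0.59067905 -0.21014828]
knobend [ 0.5519 -0.0844] -1.105 [-129.8   21.7]
knobend [ 0.5519 -0.0844] -1.055 [-128.5   28.2]
knobend [ 0.5519 -0.0844] -1.155 [-130.7   15.2]
tipL [ 0.6186 -0.236 ] -1.105 [35.6 13.4]
tipL [ 0.6186 -0.236 ] -1.055 [36.3 11.6]
tipL [ 0.6186 -0.236 ] -1.155 [34.9 15.1]
tipR [ 0.6095 -0.2398] -1.105 [34.9  3.5]
tipR [ 0.6095 -0.2398] -1.055 [35.   1.7]
tipR [ 0.6095 -0.2398] -1.155 [34.7  5.2]
```

View pics/g_crop2.png

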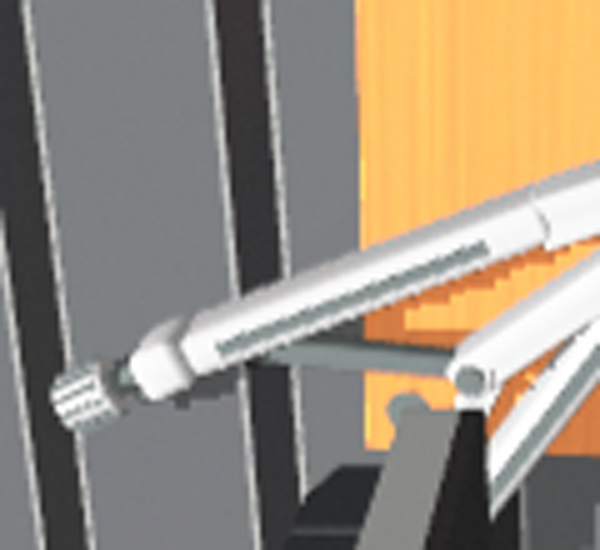

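Poses are consistent: hinge (0.591, -0.210), pliers heading about -1.125, with the bracket still between the open jaws. The swing was 0.35 rad about the hinge. Re-gripping and re-locking.

```bash
python3 - <<'E'
from h import *
H3=-1.125; O3=np.array([0.5907,-0.2101])
print(arm.ik(W(-52,-10,0.006,O3,H3),down(H3)))
arm.move_gripper(0.085)
arm.move_ptp(W(-52,-10,0.08,O3,H3),down(H3))
print(arm.move_linear(W(-52,-10,0.0065,O3,H3),v=0.08,f_stop=6), arm.read_ee_pos(),arm.read_force(),arm.read_time())
save('r_down',eyes.read_camera('wrist'))
# plan
pc=np.array([.6101,-.22365]);pa=np.radians(-2.3)
sh=rot(-.777).T@np.array([-1.3,-6.6]); print(sh)
best=None
bx=np.array([[x,y] for x in(-30,30) for y in (-25,25)])+[74,0]
for h1 in np.arange(-1.3,0.3,.05):
  for hx in range(-60,60,3):
    for hy in range(-60,60,3):
      mb=99;ms=99
      for f in (0,.3,.6,1):
        h=h1-.35*f-pa; o=np.array([hx,hy])+rot(h1-pa)@sh*f
        c=bx@rot(h).T+o
        mb=min(mb,(np.array([80,75])-abs(c)).min())
        s=o+rot(h)@np.array([-47,0]); ms=min(ms,(np.array([80,75])-abs(s)).min())
      v=min(mb,ms+2)
      if best is None or v>best[0]: best=(v,mb,ms,h1,hx,hy,pc+rot(pa)@np.array([hx,hy])/1000)
print(best)
E
```

```text
[ 0.19042738  0.66980039  0.05619365  1.89307844 -0.06362858  0.58041105
 -2.40806812]
False [ 0.55971751 -0.16763111  0.00696139] [0.24917745 0.47696428 0.15029579] 25.1833
[ 3.70062099 -5.61741972]
(np.float64(7.977737320193825), np.float64(9.171348976156636), np.float64(5.977737320193825), np.float64(-0.5499999999999994), -33, 36, array([ 0.57857133, -0.18635465]))
```

View pics/r_down.png

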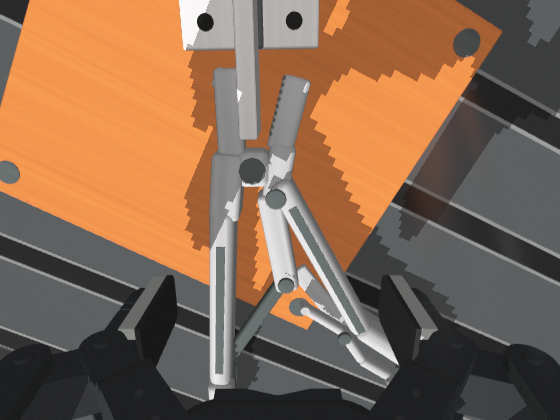

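The alignment matches the first grip. Squeezing shut again, lifting, and carrying to the better spot: heading -0.55, hinge at (0.579, -0.186).

```bash
python3 - <<'E'
from h import *
H3=-1.125; O3=np.array([0.5907,-0.2101])
for w in (60,55,50,45,42):
    arm.move_gripper(w/1000)
    g=arm.read_grip_width()*1000
    arm.move_linear(W(-52,-10+np.clip((60-g)/2,0,9.6),0.0065,O3,H3),v=0.03)
arm.move_gripper(0.030)
print(arm.read_grip_width(),arm.read_force().round(1),arm.read_time())
arm.move_linear(W(-52,-0.4,0.04,O3,H3),v=0.08)
print(arm.read_grip_width(),arm.read_force().round(1),arm.read_time())
save('r_lift',eyes.read_camera('wrist'))
E
```

```text
0.03893619346498716 [-4.1  0.   6.3] 28.0
0.038395782147931296 [ 0.9  0.5 -5.3] 28.5667
```

View pics/r_lift.png

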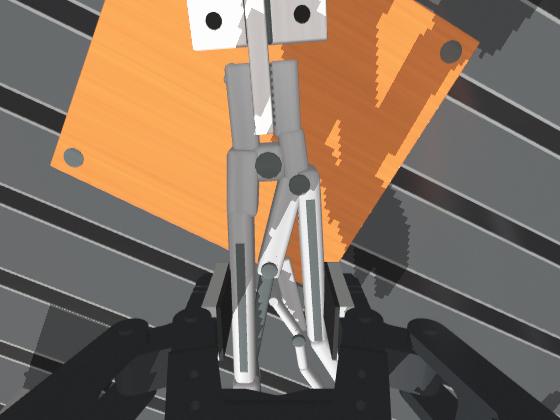

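Locked again, with the bracket hanging level (near edge from (190,50) to (326,40)). Placing it.

```bash
python3 - <<'E'
from h import *
p=eyes.camera_params('wrist');T=np.array(p['tool_from_camera'])
f=210/np.tan(np.radians(p['fov_y'])/2)
def tool(u,v,z):
    d=T[:3,:3]@np.array([(u-p['cx'])/f,(v-p['cy'])/f,1]);c=T[:3,3];return (c+d*(z-c[2])/d[2])[:2]
L=tool(191,50,-.0005);R=tool(326.5,40,-.0005);w=np.linalg.norm(R-L)
dh=np.arctan2((R-L)[0],(R-L)[1]) # bracket heading minus tool angle
m=(L+R)/2; m=np.array([m[0],-m[1]]); c=m+.03*np.array([np.cos(dh),np.sin(dh)])
print(w,dh,c)
h1=-0.55; bc=np.array([.5786,-.1864])+.074*np.array([np.cos(h1),np.sin(h1)])
a=h1-dh; t=bc-rot(a)@c; print(t,a,bc)
arm.move_linear(np.r_[t,0.05],v=0.08,attitude=down(a))
save('r_ov',eyes.read_camera('wrist'))
arm.move_linear(np.r_[t,0.012],v=0.06)
s=arm.move_linear(np.r_[t,0.0055],v=0.012,f_stop=4)
print(s,arm.read_force().round(1),arm.read_ee_pos(),arm.read_time())
arm.move_gripper(0.055)
e=arm.read_ee_pos(); arm.move_linear(np.r_[e[:2],0.06],v=0.12)
q=e[:2]+rot(a)@np.array([-0.015,0.0])
arm.move_ptp(np.r_[q,0.16],down(a))
import pickle
C=cam('wrist');im=eyes.read_camera('wrist');save('r_top',im);pickle.dump((C,im,a),open('t2.pkl','wb'))
save('r_crop',cv2.resize(im[90:330,190:380],None,fx=2.5,fy=2.5,interpolation=2))
print(arm.read_time())
E
```

```text
0.04997657360445353 0.06799702334624104 [0.12592272 0.00901202]
[ 0.53383308 -0.15946391] -0.6179970233462411 [ 0.64168681 -0.22507885]
True [-1.1 -0.9  4.7] [ 0.53404903 -0.15947832  0.00688495] 30.5833
32.0333
```

View pics/r_top.png

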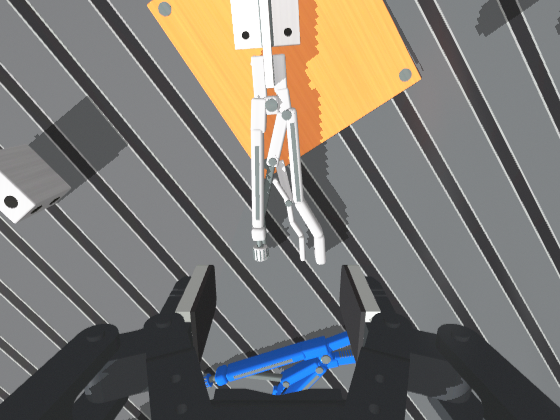

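View pics/r_crop.png

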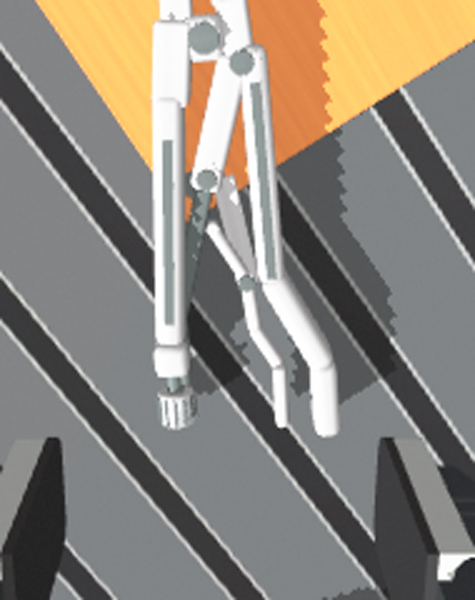

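Still locked after letting go. The tongue is at r_crop (281,398), tail outer edge at column 339 and knob inner edge at column 195. Pinching again, this time opening wider and lifting faster.

```bash
python3 - <<'E'
from h import *
import pickle
C,im,a=pickle.load(open('t2.pkl','rb'))
q=lambda u,v:np.array([u,v])/2.5+[190-.3,90-.3]
hinge=back(C,q(204,37),.021)[0,:2]
kn=back(C,q(175,425),.018)[0,:2]   # expect (-131,18)
tl=back(C,q(275,397),.019)[0,:2]; tr=back(C,q(338,400),.021)[0,:2]
v=(kn-hinge)@rot(a)*1000; H4=a+np.arctan2(v[1],v[0])-np.arctan2(18,-131); H4=(H4+np.pi)%(2*np.pi)-np.pi
print(hinge,v,'H4',H4,[((w-hinge)@rot(H4)*1000).round(1) for w in (tl,tr)])
mid=((tl+tr)/2-hinge)@rot(H4)*1000; print(mid)
y=mid[1] if abs(mid[1]+28)<3 else None
g=W(-123,y,0.0,hinge,H4)[:2]
arm.move_gripper(0.035)
arm.move_ptp(np.r_[g,0.06],down(H4))
s=arm.move_linear(np.r_[g,0.0065],v=0.06,f_stop=5)
print(s,arm.read_ee_pos(),arm.read_force().round(1),arm.read_time())
save('p2_down',eyes.read_camera('wrist'))
pickle.dump((g,H4,hinge),open('g2.pkl','wb'))
E
```

```text
[ 0.58037495 -0.18719217] [-132.44841736   10.97017323] H4 -0.5640848922358259 [array([-122.2,  -17.7]), array([-123.6,  -39.5])]
[-122.91072984  -28.57642109]
False [ 0.4613722  -0.14563448  0.00670333] [ 0.1 -0.5 -0.3] 33.95
```

View pics/p2_down.png

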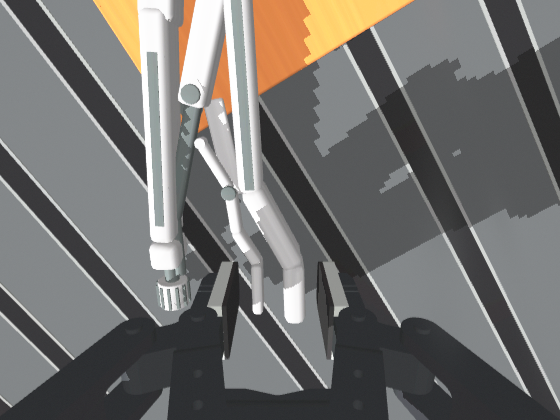

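```bash
python3 - <<'E'
from h import *
import pickle
p=arm.read_ee_pos()
t0=arm.read_time()
arm.move_gripper(0.0135); t1=arm.read_time()
arm.move_gripper(0.044); t2=arm.read_time()
arm.move_linear(np.r_[p[:2],0.05],v=0.3); t3=arm.read_time()
print(t0,t1,t2,t3,arm.read_grip_width())
arm.move_linear(np.r_[p[:2],0.15],v=0.25)
arm.move_ptp(np.array([0.645,-0.20,0.24]),down(0.0))
C=cam('wrist');im=eyes.read_camera('wrist');save('k_top',im)
pickle.dump((C,im),open('k.pkl','wb'));print(arm.read_time())
save('k_crop',cv2.resize(im[90:300,190:400],None,fx=2.8,fy=2.8,interpolation=2))
save('k_side',cv2.resize(eyes.read_camera('side')[140:280,230:400],None,fx=4,fy=4,interpolation=2))
save('k_scene',cv2.resize(eyes.read_camera('scene')[150:290,120:320],None,fx=3.8,fy=3.8,interpolation=2))
E
```

```text
34.0 34.3333 34.7333 35.025 0.044089508713609116
36.4833
```

View pics/k_top.png

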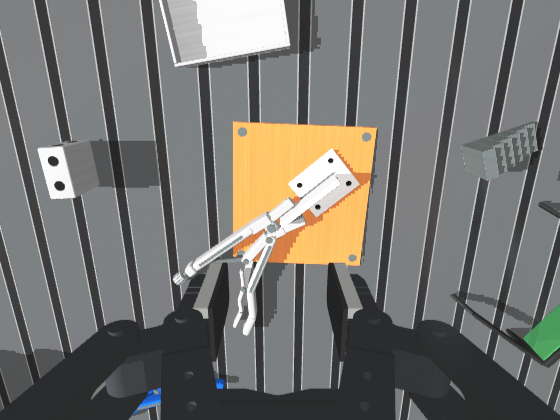

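View pics/k_crop.png

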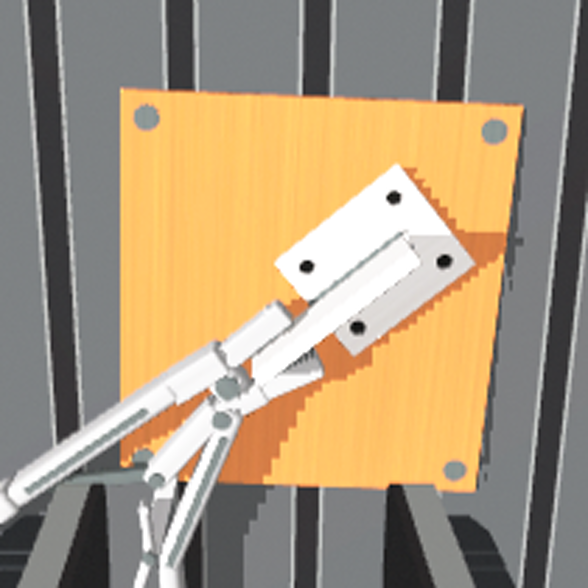

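View pics/k_side.png

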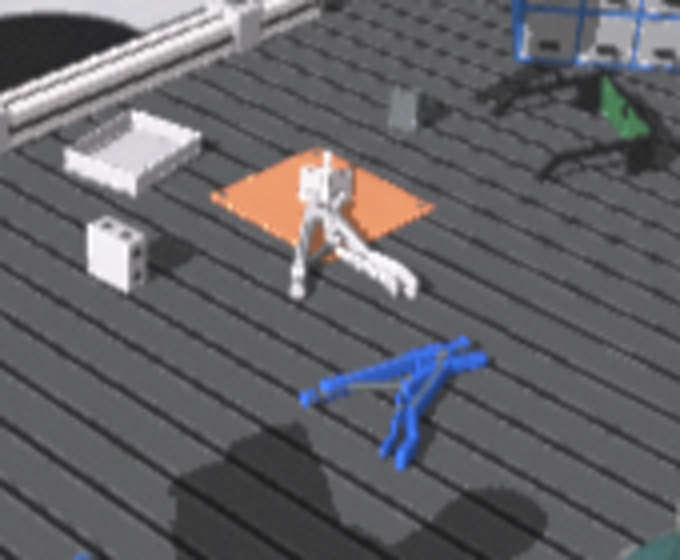

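View pics/k_scene.png

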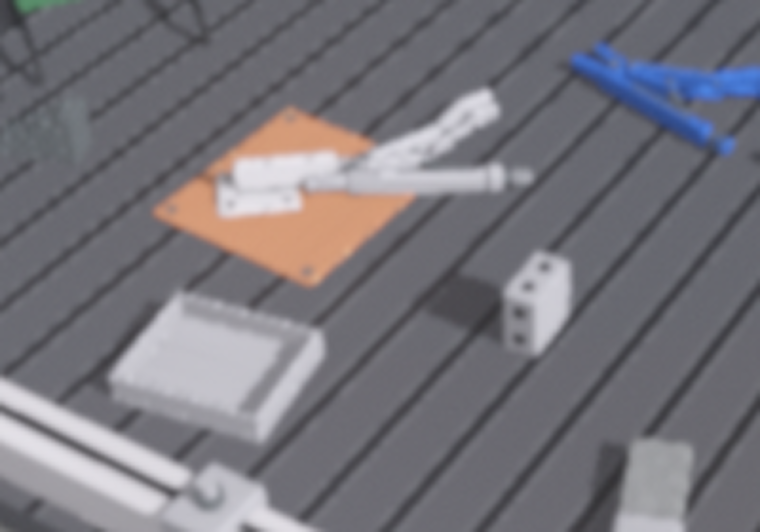

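The bracket now lies wholly on the copper, and the pliers are wide open around its web. I'll do a last numeric check for flatness, margins and stillness, then hand in.

```bash
python3 - <<'E'
from h import *
import pickle
arm.dwell(0.5)
C=cam('wrist');im=eyes.read_camera('wrist');save('z_top',im)
C0,im0=pickle.load(open('k.pkl','rb'))
print('change',np.abs(im.astype(int)-im0)[90:240,190:400].mean())
q=lambda u,v:np.array([u,v])/2.8+[190-.3,90-.3]
B=np.array([back(C0,q(*c),.007)[0,:2] for c in [(275,264),(399,164),(474,264),(352,356)]])
print(np.linalg.norm(np.diff(B,axis=0),axis=1)*1000)
c=(B-[.6101,-.22365])@rot(np.radians(-2.3))*1000; print('margins',(np.array([80,75])-abs(c)).round(1))
print(arm.read_force().round(1),arm.read_ee_pos(),arm.read_time())
arm.hand_in()
E
```

```text
change 11.087333333333333
[60.10921692 49.40287691 59.46723844]
margins [[63.7 60.7]
 [23.2 44.8]
 [60.5 12.4]
 [59.8 56.8]]
[ 0.4 -0.2 -0.8] [ 0.64496866 -0.20002065  0.24005507] 37.1333
the job is handed in; nothing more can be done
```

View pics/z_top.png

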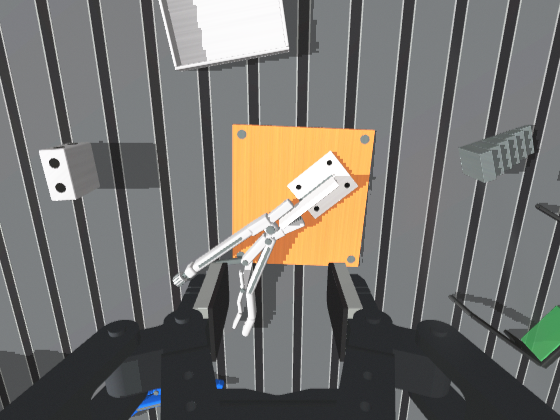

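The job is done and handed in at about 37 s, but it took two goes at setting the bracket down.

**First go:** I squeezed the pliers until they locked on the bracket, lifted it, set it on the chill plate and let go while they were still locked. When I pinched the release lever, the pliers swung as they opened and dragged a corner of the bracket over the plate's right edge.

**Second go:** I mended that without touching the bracket. I locked the pliers again, lifted the bracket and set it down further in. I let go while they were still locked, then flicked the lever and lifted clear faster.

**Last checks:**
- **Bracket:** it lies on the plate with at least 12 mm to every edge. Its outline measured about 60 x 49.5 mm, which fits it lying flat.
- **Pliers:** they are wide open around the web, off the robot.
- **Robot and other things:** the gripper is 24 cm above the table, touching nothing. None of the other things looked moved in the last pictures, but I did not measure them.

**Check that disagreed:** the picture-difference stillness check came out at 11 grey levels, not near zero. By eye, the whole second picture, table and plate included, is shifted by 2–3 pixels, while the bracket and pliers keep their place on the plate. I take that as the arm settling.

I did not measure whether the open jaws still lightly touch the web.

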